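# Load a firing tray of crowns on the furnace hearth

### The job

Get the crowns ready for firing: set the domed plinth with its tapered foot fully home in the neck of the furnace hearth and let go of it, then balance the tray of crowns, level and centred, on top of the plinth's dome. Keep the tray upright and set it down gently, and leave the two jars and the bottle where they stand.

Things in the scene. Friction and masses are not known exactly. Their poses are not given: they have to be found in the camera images.
- hearth: Fixed firing hearth: cream disc on a dark steel ring, 116 mm across, 18 mm high; origin at centre of underside, z up. In its middle a white funnel-shaped neck, 44 mm across at the top, rim 46 mm above the bench. Two upright steel guard posts, 10 mm thick, round tops 90 mm above the bench, stand 50 mm from the centre along the hearth's own +x and -x; its y axis is unobstructed.
- hearth_mouth (a point): Centre of the neck's mouth, at the rim's height (46 mm above the bench). The hole is a cone, about 34 mm wide at the mouth, 25 mm wide and closed 25 mm below it.
- plinth: Loose plinth, about 150 g, 52 mm high, starts standing on its foot. Cream tapered foot 24 mm long, 22 mm across at the bottom, 31 at its top; then a brown cylinder 52 mm across from 24 to 46 mm (its underside rests on the neck's rim when home); then a smooth shallow dome 6.4 mm high. Origin at centre of foot's underside, z up; home, it lies 24 mm below the mouth with about 1 mm sideways play.
- plinth_apex (a point): The highest point of the plinth's dome, on its axis, 52.4 mm above its origin (74.4 mm above the bench when the plinth is home). The dome is part of a ball of 56 mm radius.
- tray: Loose firing tray, about 90 g, starts flat on the bench: blue-grey round disc 64 mm across, 14 mm thick, flat underneath, three ivory crowns (11 mm across) fixed on it 17 mm from its centre, tops 25 mm above the underside. Origin at centre of underside, z up. Its weight lies on its axis, 8 mm up: on the dome it leans about 1.2 degrees for each mm off-centre.
- liquid_bottle: Bystander: amber glass jar with black cap, 40 mm across, 62 mm high, loose, standing close to one side of the tray. Origin at the centre of its underside.
- powder_jar: Bystander: white jar with blue cap, 42 mm across, 48 mm high, loose, standing close to the tray on its other side. Origin at the centre of its underside.
- glaze_jar: Bystander: white jar with red cap, 42 mm across, 52 mm high, loose, standing close to one side of the plinth. Origin at the centre of its underside.
Mind the look-alikes: they are no part of the job. Of the things that look like the tray, take the one that is farthest to the robot's left at the start.

How it is judged:
By the outcome, as a careful person would: the job done as asked, in the order asked, and still so for the second after the job is handed in, with the robot touching nothing.
It also fails if it takes over 62 s, if anything falls off the work surface, if the arm or the gripper's body presses on something with over 40 N, if the wrist force passes 120 N, or if a joint passes its speed limit or range.

### The arm

A 6-joint arm with a two-finger parallel gripper is mounted at the origin on the work surface. World frame = base frame: x ahead of the robot, y to its left, z up, the work surface at z = 0. Lengths are in m, angles in rad, forces in N, time in s.
With the tool pointing down it reaches from about 0.3 to 0.775 m from the base axis. Payload 14.6 kg.
Tool frame: the origin (TCP) lies midway between the tips of the shut fingers; the grasp point (between the pads) lies bot.grip_depth behind it (bot.grip_depth is the distance from the TCP to the grasp point, in m); z points along the fingers, y is the direction in which the jaws open and shut (so a half turn about z gives the same grasp; the last joint's range is limited). The gripper opens to 85 mm and grips with 20 to 120 N. Pads are 22 mm wide; open, the fingers measure 114 mm over their backs; the gripper's body (76 mm by 85 mm) begins 54 mm behind the grasp point. The pads swing forward as they close: fully open they stand 13 mm farther back than shut.
Start: joints at [-1.264, 0.3, 1.521, -0, 1.321, -0.067], TCP at [0.201, -0.512, 0.231] pointing down, gripper open.
Joint ranges: [-3.03, 3.03], [-0.79, 2.21], [0.23, 2.52], [-1.04, 4.18], [0, 3.07], [-2.55, 2.55]. Speed limits (rad/s): [2.22, 2.22, 2.57, 3.14, 3.14, 3.14].

### API

Orientations are given as a unit quaternion [x, y, z, w].
In Python, from rig import bot, get_image, camera_params, order, nets gives the robot as it stands.
- The arm moves only by the shell command python3 -m jog 'ROWS' [OPENING]. ROWS is JSON, a list of rows, each a list of 2 entries, a list of its own where there are three numbers: the shift along the world's x, y, z in mm, then the turn, a rotation vector about the world's x, y, z in rad. In form: [[[tx, ty, tz], [ax, ay, az]], ...]. A call has 1 to 10 rows; each row shifts and turns the commanded pose from where the row before left it; what a row does not reach is not made up. A row lasts 1/10 s, in which the tool goes at most 50 mm and 8.59 degrees, less where a joint would pass 70% of its speed; a pose out of reach is approached as far as the arm can. A call is refused whole if a number of a shift passes 50 or a number of a turn 0.15, either way. A call with a gripper value outside its range is refused whole. OPENING is the finger opening in mm, from 0 to 85.4, set as the call begins (- or left out, the last holds). The fingers move at their own pace and stop on an object; the grip force is fixed at half the most. Time passes only in rows, so rows that do not move let the fingers close. It gives the time, the measured TCP pose, the force and the opening at its end, in the units of the state.
- bot.observe(): the state, without advancing time (a new reading comes with each control period).
- get_image(name): name is "side" or "top" or "wrist"; returns the picture (400x640x3 uint8, red, green, blue); there is no depth.
- camera_params(name): a dict with "fx", "fy", "cx", "cy" (pixels), "rvec" (rotation vector, rad) and "tvec" (3), from world to camera coordinates, as OpenCV has them; the wrist camera has in their place "hand_eye" (4x4, takes a point from camera to tool coordinates, whose origin is the TCP and whose axes are the flange's). Camera axes: x right, y down, z forward; pixel columns grow to the right and rows downward; lengths in m; the calibration is good to about 2 mm. A picture is of the moment at which its call begins: read the wrist's pose just before it. camera_params takes no time and is no camera call.
- order.hand_in(): hands the job in, once; it reports no verdict.
Trained networks look in the newest picture that a camera, given by its name, has taken for a name from the list of things; names that differ only in an ending like _2 or _b are one class to them, and where a whole thing is asked for, a point or a joint stands for the part that bears it (a point fixed in the world has none). Each returns a list of dicts, best first, with "conf" (0 to 1); they miss things now and then, are a little off and sometimes report something else, mostly with a low value. They report only what shows in the picture. A call takes as long as a camera call. They do not tell look-alikes from the thing itself.
- nets.find_in(camera, query): "extent" ([centre column, centre row, width, height] in pixels, round what is visible of it).
The state is a dict: "clock": time; "joint_positions": joint angles; "joint_velocities": joint speeds; "joint_efforts": joint torques, N m; "tool_pos": TCP position; "ee_rot": TCP orientation; "force": force on the tool from outside, world axes, zero at the start; "torque": the same for the moment, N m; "opening": opening from 0.0 (shut) to 1.0 (fully open).
Only numpy, scipy, OpenCV 4.12 (cv2) and the standard library are available. Lean on these libraries where they do the work, as an engineer would, in place of code of your own. Each camera call takes 0.05 s, during which the arm holds its last target. There are 200 camera calls.

## Working session

There is one attempt and no reset: what is moved stays moved. The work goes in short steps, Python scripts to look and compute and a shell command to move; the robot and the scene stay as the last step left them, time stands still between calls to the robot, and variables do not carry over. Pictures are saved under pics/ and viewed, about 8 in all and at most 12, crops included, and the job is handed in when it is done.

```bash
mkdir -p pics; ls
cat > h.py <<'E'
import numpy as np, cv2
from rig import bot, get_image, camera_params, order, nets
from scipy.spatial.transform import Rotation as R
def cam(name, st=None):
    p=camera_params(name); K=np.array([[p['fx'],0,p['cx']],[0,p['fy'],p['cy']],[0,0,1.]])
    if 'rvec' in p:
        Rw=cv2.Rodrigues(np.array(p['rvec'],float))[0]; t=np.array(p['tvec'],float).ravel()
    else:
        T=np.eye(4);T[:3,:3]=R.from_quat(st['ee_rot']).as_matrix();T[:3,3]=st['tool_pos']
        M=np.linalg.inv(T@np.array(p['hand_eye'])); Rw=M[:3,:3];t=M[:3,3]
    return K,Rw,t
def onplane(c,uv,z):
    K,Rw,t=c; d=Rw.T@np.linalg.inv(K)@np.array([uv[0],uv[1],1.]); o=-Rw.T@t
    return o+d*(z-o[2])/d[2]
def proj(c,P):
    K,Rw,t=c; q=K@(Rw@np.array(P,float)+t); return q[:2]/q[2]
def save(name,img): cv2.imwrite('pics/'+name+'.png',img[:,:,::-1])
E
python3 - <<'E'
from h import *
print(bot.grip_depth, bot.observe()['clock'])
for n in ['top','side']:
    im=get_image(n); save(n+'0',im); c=cam(n); print(n,'pos',-c[1].T@c[2], 'fwd',c[1][2])
    H=dict(hearth=.018,hearth_mouth=.046,plinth=.035,plinth_apex=.0524,tray=.014,liquid_bottle=.03,powder_jar=.025,glaze_jar=.026)
    for q,z in H.items():
        for d in nets.find_in(n,q): 
            if d['conf']>.2: print(q,round(d['conf'],2),np.round(d['extent']),np.round(onplane(c,d['extent'][:2],z),3))
E
```

```text
pics
0.0187 0.0
top pos [ 0.39728835 -0.07511034  1.00085563] fwd [ 0.16718271 -0.00947673 -0.98588039]
hearth 0.72 [176. 232.  57.  46.] [0.472 0.255 0.018]
hearth 0.5 [275. 192.  21.  20.] [0.574 0.014 0.018]
hearth_mouth 0.73 [176. 232.  56.  49.] [0.47  0.246 0.046]
plinth 0.92 [276. 194.  22.  20.] [0.568 0.01  0.035]
plinth_apex 0.94 [274. 194.  22.  20.] [0.565 0.015 0.052]
tray 0.97 [425. 197.  30.  23.] [ 0.568 -0.364  0.014]
tray 0.93 [431. 247.  28.  26.] [ 0.444 -0.374  0.014]
tray 0.65 [385. 228.  27.  28.] [ 0.49  -0.262  0.014]
tray 0.61 [462. 206.  24.  23.] [ 0.546 -0.457  0.014]
liquid_bottle 0.7 [393. 250.  18.  17.] [ 0.435 -0.277  0.03 ]
powder_jar 0.77 [378. 200.  17.  13.] [ 0.558 -0.242  0.025]
glaze_jar 0.7 [285. 171.  15.  22.] [ 0.629 -0.009  0.026]
side pos [0.43983892 0.60907362 0.87374706] fwd [ 0.11643391 -0.63946498 -0.75995242]
hearth 0.88 [336. 318.  48.  60.] [0.472 0.244 0.018]
hearth_mouth 0.93 [337. 316.  47.  63.] [0.469 0.25  0.046]
plinth 0.63 [314. 231.  22.  22.] [0.562 0.014 0.035]
plinth_apex 0.55 [312. 230.  17.  17.] [0.565 0.024 0.052]
tray 0.84 [350. 167.  22.  14.] [ 0.492 -0.264  0.014]
tray 0.75 [339. 130.  19.  16.] [ 0.551 -0.444  0.014]
tray 0.53 [332. 145.  18.  15.] [ 0.563 -0.36   0.014]
tray 0.5 [367. 148.  21.  17.] [ 0.446 -0.365  0.014]
liquid_bottle 0.72 [370. 163.  18.  21.] [ 0.431 -0.274  0.03 ]
powder_jar 0.59 [329. 167.  15.  21.] [ 0.558 -0.243  0.025]
glaze_jar 0.52 [290. 224.  14.  20.] [ 0.631 -0.004  0.026]
```

Run:
```python
import cv2
a=cv2.imread('pics/top0.png')[150:290,130:490]
b=cv2.imread('pics/side0.png')[110:370,230:430]
cv2.imwrite('pics/v1.png',cv2.resize(a,None,fx=2.2,fy=2.2,interpolation=cv2.INTER_CUBIC))
cv2.imwrite('pics/v2.png',cv2.resize(b,None,fx=2.3,fy=2.3,interpolation=cv2.INTER_CUBIC))
```

```text
(no output)
```

View pics/v1.png

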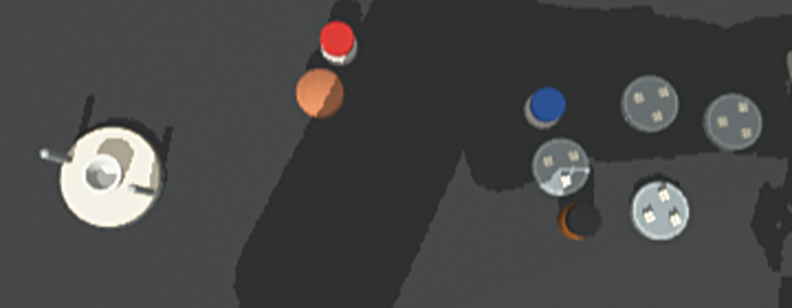

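View pics/v2.png

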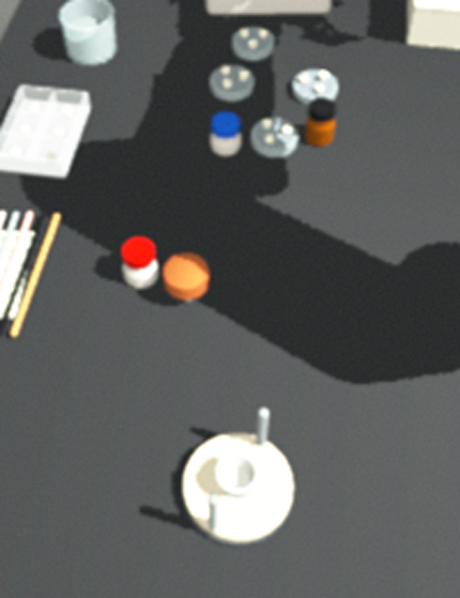

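The pictures show the hearth on the left with its posts at top px (150,220) and (190,235), and the orange plinth at (275,194) with the red jar close by. The leftmost tray is at (385,228), between the blue jar and the bottle, so that is the one I'll take.

Run:
```python
from h import *
c=cam('top'); a=onplane(c,(150.5,220.5),.088); b=onplane(c,(190.5,235.5),.088); print(a,b,(a+b)/2,np.linalg.norm(a-b),'yaw',np.arctan2(*(a-b)[[1,0]]))
c=cam('side'); a=onplane(c,(230+263/2.3,110+411/2.3),.088); b=onplane(c,(230+213/2.3,110+498/2.3),.088); print(a,b,(a+b)/2,np.linalg.norm(a-b),'yaw',np.arctan2(*(a-b)[[1,0]]))
s=bot.observe(); print(s['tool_pos'],s['opening'],'\n',R.from_quat(s['ee_rot']).as_matrix().round(3)); print(np.array(camera_params('wrist')['hand_eye']).round(3))
```

```text
[0.49217319 0.29227232 0.088     ] [0.45899224 0.19850227 0.088     ] [0.47558272 0.24538729 0.088     ] 0.09946757375886031 yaw 1.2306918075325264
[0.45866303 0.20112541 0.088     ] [0.49393425 0.29537916 0.088     ] [0.47629864 0.24825228 0.088     ] 0.10063710817491471 yaw -1.92887915687702
[ 0.20083811 -0.51203214  0.23130607] 0.9972522814895135 
 [[ 0.931  0.365 -0.   ]
 [ 0.365 -0.931 -0.   ]
 [-0.     0.    -1.   ]]
[[ 0.001 -0.948 -0.318  0.082]
 [ 1.     0.001 -0.001 -0.001]
 [ 0.001 -0.318  0.948 -0.142]
 [ 0.     0.     0.     1.   ]]
```

```bash
python3 -m jog '[[[26,37,-2],[0,0,0]],[[26,37,-2],[0,0,0]],[[26,37,-2],[0,0,0]],[[26,37,-2],[0,0,0]],[[26,37,-2],[0,0,0]],[[26,37,-2],[0,0,0]],[[26,37,-2],[0,0,0]]]'
python3 -m jog '[[[26,38,-2],[0,0,0]],[[26,38,-2],[0,0,0]],[[26,38,-2],[0,0,0]],[[26,38,-2],[0,0,0]],[[26,38,-2],[0,0,0]],[[26,38,-2],[0,0,0]],[[26,38,-2],[0,0,0]],[[0,0,0],[0,0,0]],[[0,0,0],[0,0,0]]]'
cat > look.py <<'E'
import sys
from h import *
# usage: look.py picname query:z ...
def look(name,qs,cn='wrist'):
    s=bot.observe(); im=get_image(cn); save(name,im); c=cam(cn,s)
    print(round(s['clock'],2),np.round(s['tool_pos'],4),'F',np.round(s['force'],1),'open',round(s['opening'],3))
    for a in qs:
        q,z=a.split(':')
        for d in nets.find_in(cn,q):
            if d['conf']>.3: print(q,round(d['conf'],2),np.round(d['extent'],1),np.round(onplane(c,d['extent'][:2],float(z)),4))
look(sys.argv[1],sys.argv[3:],sys.argv[2])
E
python3 look.py w1 wrist plinth:.035 plinth_apex:.0524 glaze_jar:.026
```

```text
clock: 1.6
tool_pos: [0.3836, -0.2514, 0.2174]
ee_rot: [0.983, 0.186, 0.0, 0.0]
force: [0.5, -1.4, -0.3]
opening: 0.999
clock: 2.5
tool_pos: [0.5648, 0.0136, 0.2028]
ee_rot: [0.982, 0.187, -0.0, -0.0]
force: [-0.7, 0.1, 0.4]
opening: 1.0
2.5 [0.5648 0.0136 0.2028] F [-0.7  0.1  0.4] open 1.0
plinth 0.57 [322.9 176.2  56.9  52.7] [0.573  0.0115 0.035 ]
plinth 0.33 [496.4 298.2  54.8  49. ] [ 0.5112 -0.2342  0.035 ]
plinth_apex 0.88 [323.  177.1  55.7  58.4] [0.5761 0.0129 0.0524]
glaze_jar 0.7 [360.4 125.   44.1  42.4] [ 0.6339 -0.0049  0.026 ]
```

View pics/w1.png

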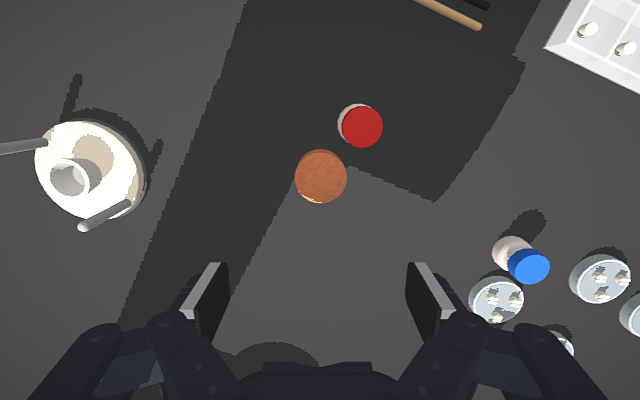

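The orange plinth is in full view at (321,177) with the red jar clear of the finger lines. I'll fit its silhouette for a precise position.

```bash
cat >> h.py <<'E'
from scipy.optimize import least_squares
def hull(c,xy,prof):
    th=np.linspace(0,2*np.pi,60,endpoint=False)
    P=[proj(c,[xy[0]+r*np.cos(t),xy[1]+r*np.sin(t),z]) for z,r in prof for t in th]
    return cv2.convexHull(np.array(P,np.float32))
def box(h): 
    m=cv2.moments(h); h=h[:,0]; return np.array([m['m10']/m['m00'],m['m01']/m['m00']]), np.r_[h.min(0),h.max(0)]
def fitmask(c,mask,prof,xy0):
    n,l,st,ce=cv2.connectedComponentsWithStats(mask.astype(np.uint8))
    k=l[tuple(np.round(proj(c,[*xy0,prof[-1][0]])).astype(int)[::-1])] or 1+np.argmax(st[1:,4])
    cn=cv2.convexHull(np.argwhere(l==k)[:,::-1].astype(np.float32)); mc,mb=box(cn)
    f=lambda x: box(hull(c,x,prof))[0]-mc
    x=least_squares(f,xy0,diff_step=1e-3,x_scale=.01).x
    print('fit',x.round(4),'maskbox',mb.round(1),'modelbox',box(hull(c,x,prof))[1].round(1)); return x
PL=[(0.,.011),(.024,.0155),(.024,.026),(.046,.026),(.0524,.001)]
def orange(im):
    hsv=cv2.cvtColor(im,cv2.COLOR_RGB2HSV); return (hsv[...,0]>5)&(hsv[...,0]<16)&(hsv[...,1]>110)&(hsv[...,2]>60)
E
python3 - <<'E'
from h import *
s=bot.observe()
for n in ['wrist','top','side']:
    im=cv2.imread('pics/%s.png'%dict(wrist='w1',top='top0',side='side0')[n])[:,:,::-1].copy()
    fitmask(cam(n,s),orange(im),[p for p in PL if p[0]>.02 and p[1]>.02]+[(.0524,.001)],[.568,.013])
E
```

```text
fit [0.5724 0.0127] maskbox [294. 149. 346. 202.] modelbox [294.1 148.5 346.2 202.7]
fit [0.5723 0.0131] maskbox [265. 181. 285. 203.] modelbox [264.1 180.8 285.9 203.1]
fit [0.5713 0.0127] maskbox [300. 220. 321. 240.] modelbox [300.8 219.7 320.1 239.9]
```

```bash
python3 -m jog '[[[7,-1,-30],[0,0,0]],[[0,0,-35],[0,0,0]],[[0,0,-35],[0,0,0]],[[0,0,-35],[0,0,0]],[[0,0,-30],[0,0,0]],[[0,0,-24],[0,0,0]],[[0,0,0],[0,0,0]],[[0,0,0],[0,0,0]]]'
python3 -m jog '[[[0,0,0],[0,0,0]],[[0,0,0],[0,0,0]],[[0,0,0],[0,0,0]],[[0,0,0],[0,0,0]],[[0,0,0],[0,0,0]],[[0,0,0],[0,0,0]],[[0,0,0],[0,0,0]],[[0,0,0],[0,0,0]]]' 35
```

```text
clock: 3.5
tool_pos: [0.572, 0.0114, 0.0152]
ee_rot: [0.983, 0.185, 0.0, 0.0]
force: [0.3, -0.2, -0.4]
opening: 0.999
clock: 4.3
tool_pos: [0.5726, 0.0119, 0.0159]
ee_rot: [0.983, 0.186, 0.001, 0.0]
force: [-3.0, 0.6, 9.8]
opening: 0.592
```

```bash
python3 -m jog '[[[0,0,10],[0,0,0]],[[0,0,25],[0,0,0]],[[0,0,35],[0,0,0]],[[0,0,35],[0,0,0]],[[-13,30,25],[0,0,0.14]],[[-13,29,0],[0,0,0.14]],[[-13,29,0],[0,0,0.14]],[[-13,29,0],[0,0,0.14]],[[-12,29,0],[0,0,0.14]],[[-12,29,0],[0,0,0.14]]]'
python3 -m jog '[[[0,0,0],[0,0,0]],[[0,0,0],[0,0,0]],[[0,0,0],[0,0,0]]]'
python3 look.py w2 wrist plinth:.165 hearth:.018 hearth_mouth:.046
python3 -c "
import cv2; print(0)"
```

```text
clock: 5.3
tool_pos: [0.4951, 0.1881, 0.1452]
ee_rot: [0.82, 0.573, 0.0, 0.0]
force: [1.3, -0.3, -1.1]
opening: 0.595
clock: 5.6
tool_pos: [0.4961, 0.1864, 0.1447]
ee_rot: [0.822, 0.57, 0.0, 0.0]
force: [-0.0, -0.6, -1.7]
opening: 0.594
5.6 [0.4961 0.1864 0.1447] F [-0.  -0.6 -1.7] open 0.594
plinth 0.75 [320.7 285.4 124.  123.2] [0.4982 0.1879 0.165 ]
hearth 0.97 [274.9 140.9 127.2 169.4] [0.4791 0.2448 0.018 ]
hearth_mouth 0.68 [272.3 142.8 128.6 173.9] [0.4814 0.2461 0.046 ]
0
```

View pics/w2.png

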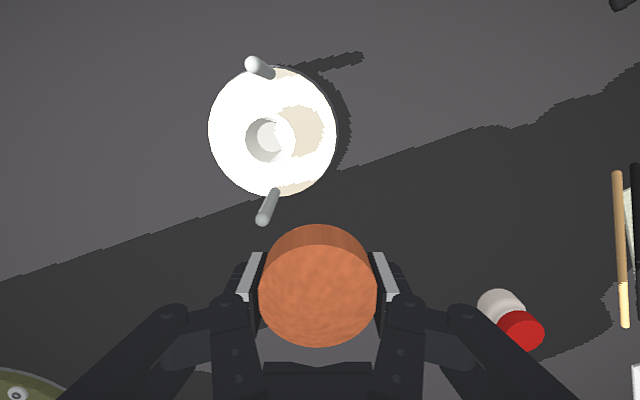

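The hearth is in clear view (disc around (272,130), mouth (270,139), post tops (256,65) and (262,219)). The plinth is square in the jaws at (318,287).

Run:
```python
from h import *
s=bot.observe(); im=cv2.imread('pics/w2.png')[:,:,::-1].copy(); c=cam('wrist',s)
a=onplane(c,(256,65),.088); b=onplane(c,(263,219),.088); print('posts',a,b,'mid',(a+b)/2,np.linalg.norm(a-b),'yaw',np.arctan2(*(a-b)[[1,0]]))
ty=R.from_quat(s['ee_rot']).as_matrix()[:,1]; print('jaw ang',np.arctan2(ty[1],ty[0]))
# disc: robust edge fit on plane z=.018
hsv=cv2.cvtColor(im,cv2.COLOR_RGB2HSV); m=((hsv[...,2]>185)).astype(np.uint8); m[215:]=0
cn=max(cv2.findContours(m,0,cv2.CHAIN_APPROX_NONE)[0],key=cv2.contourArea)[:,0]
P=np.array([onplane(c,u,.018)[:2] for u in cn])
f=least_squares(lambda x:np.hypot(*(P-x[:2]).T)-x[2],[.476,.247,.058],loss='soft_l1',f_scale=.0005); print('disc',f.x.round(4),len(P))
P0=[.1,.1]
# plinth in hand, height = tcp offset measured at the bench grasp
dz=s['tool_pos'][2]-.0159
o=fitmask(c,orange(im),[(z+dz,r) for z,r in PL if z>.02 and r>.02]+[(.0524+dz,.001)],s['tool_pos'][:2]); print('offset',o-s['tool_pos'][:2])
v=im[95:180,225:320]; v=cv2.resize(v,None,fx=5,fy=5,interpolation=cv2.INTER_CUBIC)
for z,r,col in [(.046,.022,(255,0,0)),(.046,.017,(0,200,0)),(.018,.058,(0,0,255))]:
    for t in np.linspace(0,6.28,90):
        p=(proj(c,[f.x[0]+r*np.cos(t),f.x[1]+r*np.sin(t),z])-[225,95]+.5)*5; cv2.circle(v,tuple(int(k) for k in p),2,col,-1)
save('v4',v)
```

```text
posts [0.49790112 0.29438334 0.088     ] [0.46252276 0.20353544 0.088     ] mid [0.48021194 0.24895939 0.088     ] 0.09749343100674127 yaw 1.1994402363200525
jaw ang -0.3585466966809879
disc [0.4783 0.2496 0.0541] 418
fit [0.4965 0.1882] maskbox [257. 224. 377. 347.] modelbox [255.9 222.9 378.  347.5]
offset [0.00046047 0.00186149]
```

View pics/v4.png

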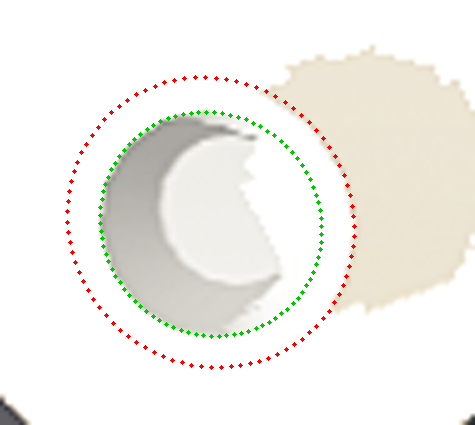

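```bash
python3 -m jog '[[[-9,31,0],[0,0,0]],[[-9,31,0],[0,0,0]],[[0,0,0],[0,0,0]],[[0,0,-30],[0,0,0]],[[0,0,-30],[0,0,0]],[[0,0,-20],[0,0,0]],[[0,0,-8],[0,0,0]],[[0,0,0],[0,0,0]]]'
python3 -m jog '[[[0,0,-5],[0,0,0]],[[0,0,-5],[0,0,0]],[[0,0,-4],[0,0,0]],[[0,0,0],[0,0,0]]]'
```

```text
clock: 6.6
tool_pos: [0.4778, 0.2484, 0.0557]
ee_rot: [0.822, 0.57, -0.001, -0.0]
force: [0.5, -0.2, -2.0]
opening: 0.592
clock: 7.0
tool_pos: [0.4777, 0.2489, 0.042]
ee_rot: [0.821, 0.57, -0.0, -0.0]
force: [1.1, 0.0, -1.0]
opening: 0.596
```

```bash
python3 -m jog '[[[0,0,-2],[0,0,0]],[[0,0,-1],[0,0,0]],[[0,0,0],[0,0,0]],[[0,0,0],[0,0,0]]]'
python3 -m jog '[[[0,0,-1],[0,0,0]],[[0,0,-1],[0,0,0]],[[0,0,0],[0,0,0]],[[0,0,0],[0,0,0]]]'
```

```text
clock: 7.4
tool_pos: [0.4779, 0.249, 0.0394]
ee_rot: [0.821, 0.57, 0.0, 0.0]
force: [-0.1, 0.6, -1.8]
opening: 0.59
clock: 7.8
tool_pos: [0.478, 0.2491, 0.0381]
ee_rot: [0.821, 0.57, 0.0, 0.0]
force: [-4.0, -1.4, 9.5]
opening: 0.587
```

Contact at the expected height (0.038). I'll press 1 mm more, then open.

```bash
python3 -m jog '[[[0,0,-1],[0,0,0]],[[0,0,0],[0,0,0]],[[0,0,0],[0,0,0]]]'
python3 -m jog '[[[0,0,0],[0,0,0]],[[0,0,0],[0,0,0]],[[0,0,0],[0,0,0]],[[0,0,0],[0,0,0]],[[0,0,0],[0,0,0]]]' 85
python3 -m jog '[[[0,0,20],[0,0,0]],[[0,0,35],[0,0,0]],[[0,0,35],[0,0,0]],[[0,0,35],[0,0,0]],[[0,0,35],[0,0,0]],[[0,0,0],[0,0,0]],[[0,0,0],[0,0,0]]]'
python3 look.py w3 wrist plinth:.057 hearth:.018
python3 - <<'E'
from h import *
s=bot.observe()
prof=[(z+.022,r) for z,r in PL if z>.02 and r>.02]+[(.0744,.001)]
fitmask(cam('wrist',s),orange(cv2.imread('pics/w3.png')[:,:,::-1].copy()),prof,[.478,.25])
for n in ['top','side']:
    im=get_image(n); save(n+'3',im); fitmask(cam(n),orange(im),prof,[.478,.25])
a=cv2.imread('pics/w3.png')[:,:,:][0:300,160:480]; b=cv2.imread('pics/side3.png')[270:370,280:400]
cv2.imwrite('pics/v5.png',np.hstack([a,cv2.resize(b,(360,300),interpolation=cv2.INTER_CUBIC)]))
E
```

```text
clock: 8.1
tool_pos: [0.4781, 0.2491, 0.038]
ee_rot: [0.821, 0.57, 0.0, 0.0]
force: [-11.4, -3.5, 21.6]
opening: 0.592
clock: 8.6
tool_pos: [0.4778, 0.249, 0.0362]
ee_rot: [0.821, 0.57, -0.0, -0.0]
force: [-0.4, -0.1, 0.8]
opening: 0.994
clock: 9.3
tool_pos: [0.4779, 0.249, 0.1964]
ee_rot: [0.821, 0.57, 0.0, 0.0]
force: [-0.5, -0.4, -0.7]
opening: 0.998
9.3 [0.4779 0.249  0.1964] F [-0.5 -0.4 -0.7] open 0.998
plinth 0.71 [319.4 190.4  62.   57.3] [0.4801 0.2489 0.057 ]
hearth 0.96 [319.  191.7 100.7 132. ] [0.4755 0.2369 0.018 ]
fit [0.4818 0.2521] maskbox [293. 161. 344. 218.] modelbox [292.1 156.9 349.5 216.5]
fit [0.4782 0.2494] maskbox [162. 218. 185. 238.] modelbox [160.6 216.6 185.8 239.3]
fit [0.4791 0.2488] maskbox [322. 301. 342. 325.] modelbox [320.8 300.1 344.1 326.2]
```

View pics/v5.png

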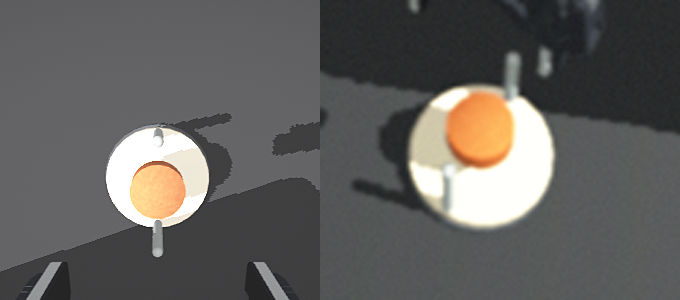

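The plinth appears to stand upright on the neck between the posts. The bright side fell outside my colour mask, so I'll widen it and fit again, including height.

```bash
sed -i 's/hsv\[...,0\]<16)&(hsv\[...,1\]>110)/hsv[...,0]<20)\&(hsv[...,1]>75)/' h.py
python3 - <<'E'
from h import *
s=bot.observe()
for n,f in [('wrist','w3'),('top','top3'),('side','side3')]:
  m=orange(cv2.imread('pics/%s.png'%f)[:,:,::-1].copy())
  m=cv2.morphologyEx(m.astype(np.uint8),cv2.MORPH_OPEN,np.ones((3,3)))
  for dz in [.022,.027]:
    fitmask(cam(n,s),m,[(z+dz,r) for z,r in PL if z>.02 and r>.02]+[(.0524+dz,.001)],[.478,.25])
E
```

```text
fit [0.4804 0.2505] maskbox [296. 161. 345. 218.] modelbox [291.2 159.1 348.4 218.6]
fit [0.4809 0.2518] maskbox [296. 161. 345. 218.] modelbox [290.7 158.6 349.  219.1]
fit [0.478  0.2495] maskbox [161. 217. 185. 239.] modelbox [160.6 216.6 185.8 239.4]
fit [0.4776 0.2478] maskbox [161. 217. 185. 239.] modelbox [160.5 216.6 185.8 239.5]
fit [0.4788 0.2482] maskbox [321. 300. 343. 325.] modelbox [321.  299.8 344.2 325.9]
fit [0.4786 0.2504] maskbox [321. 300. 343. 325.] modelbox [320.9 299.8 344.3 326. ]
```

```bash
python3 -m jog '[[[1,-42,0],[0,0,-0.14]],[[1,-43,0],[0,0,-0.14]],[[1,-43,0],[0,0,-0.14]],[[1,-43,0],[0,0,-0.14]],[[1,-43,0],[0,0,-0.14]],[[1,-43,0],[0,0,-0.14]],[[1,-43,0],[0,0,-0.14]]]'
python3 -m jog '[[[1,-43,0],[0,0,0]],[[1,-43,0],[0,0,0]],[[1,-43,0],[0,0,0]],[[1,-43,0],[0,0,0]],[[2,-40,0],[0,0,0]],[[0,0,0],[0,0,0]],[[0,0,0],[0,0,0]]]'
python3 look.py w4 wrist tray:.014 powder_jar:.024 liquid_bottle:.031
python3 - <<'E'
from h import *
im=cv2.imread('pics/w3.png')[:,:,::-1].astype(int); s=bot.observe()
s['tool_pos']=[.4779,.249,.1964]; s['ee_rot']=[.8215,.5700,0,0]
m=(im[...,0]-im[...,2]>45); c=cam('wrist',s)
fitmask(c,m,[(z+.022,r) for z,r in PL if z>.02 and r>.02]+[(.0744,.001)],[.478,.25])
P=np.array([onplane(c,u,.018)[:2] for u in [(0,0)]])
E
```

```text
clock: 10.25
tool_pos: [0.4844, -0.0527, 0.1958]
ee_rot: [0.994, 0.114, -0.0, -0.0]
force: [1.2, 1.0, 0.5]
opening: 0.998
clock: 10.95
tool_pos: [0.4904, -0.2634, 0.1954]
ee_rot: [0.993, 0.116, -0.001, -0.001]
force: [0.2, 0.4, 0.0]
opening: 0.996
10.95 [ 0.4904 -0.2634  0.1954] F [0.2 0.4 0. ] open 0.996
tray 0.84 [401.6 232.3  58.3  56.7] [ 0.4519 -0.3704  0.014 ]
tray 0.78 [508.8 166.   67.9  60.6] [ 0.5513 -0.4568  0.014 ]
tray 0.77 [317.8 171.1  56.6  57.1] [ 0.4991 -0.2608  0.014 ]
tray 0.59 [431.5 126.3  65.   65.7] [ 0.5712 -0.3628  0.014 ]
powder_jar 0.66 [314.2 108.2  43.5  46.8] [ 0.5611 -0.2425  0.024 ]
liquid_bottle 0.71 [319.1 236.3  36.9  52.6] [ 0.4328 -0.278   0.031 ]
fit [0.4776 0.2504] maskbox [290. 161. 345. 219.] modelbox [288.9 159.8 345.8 218.9]
```

View pics/w4.png

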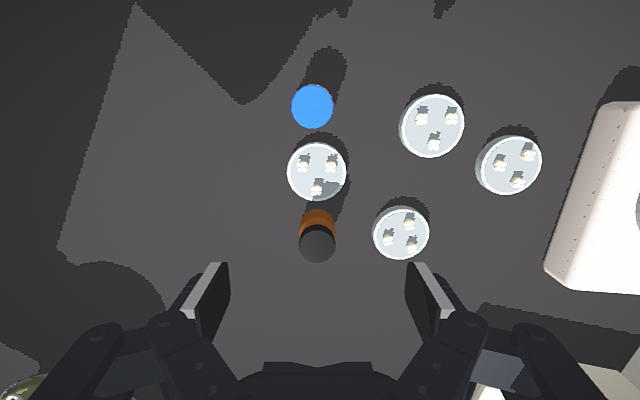

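The target tray is at (317,172), between the blue jar at (312,106) and the bottle at (317,240). The fingers line up to its left and right with room to spare.

```bash
cat >> h.py <<'E'
def tray_mask(im,ctr,r):
    hsv=cv2.cvtColor(im,cv2.COLOR_RGB2HSV); m=((im.min(2)>115)).astype(np.uint8)
    k=np.zeros_like(m); cv2.circle(k,tuple(int(round(v)) for v in ctr),r,1,-1); return cv2.morphologyEx(m&k,cv2.MORPH_OPEN,np.ones((3,3)))
E
python3 - <<'E'
from h import *
s=bot.observe(); c=cam('wrist',s); im=cv2.imread('pics/w4.png')[:,:,::-1].copy()
m=tray_mask(im,(317,171),34); x=fitmask(c,m,[(0,.032),(.014,.032)],[.4985,-.261])
print(x-s['tool_pos'][:2])
print(np.linalg.norm(x-[.561,-.2425]),np.linalg.norm(x-[.433,-.278]))
v=im[90:270,230:410]; v=cv2.resize(v,None,fx=3,fy=3,interpolation=cv2.INTER_CUBIC)
cv2.polylines(v,[np.round((hull(c,x,[(0,.032),(.014,.032)])-np.float32([230,90])+.5)*3).astype(int)],True,(255,0,0),1); save('v7',v)
E
```

```text
fit [ 0.4972 -0.2582] maskbox [286. 142. 346. 200.] modelbox [286.1 141.1 345.7 201.2]
[0.00621055 0.00383958]
0.06568580100458586 0.0672033888045848
```

View pics/v7.png

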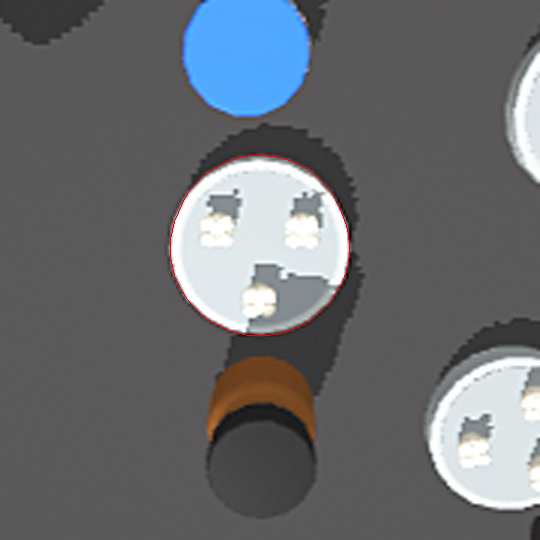

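```bash
python3 -m jog '[[[3,2,-30],[0,0,0]],[[3,2,-35],[0,0,0]],[[0,0,-35],[0,0,0]],[[0,0,-35],[0,0,0]],[[0,0,-30],[0,0,0]],[[0,0,-20],[0,0,0]],[[0,0,-13],[0,0,0]],[[0,0,0],[0,0,0]],[[0,0,0],[0,0,0]]]'
python3 -m jog '[[[0,0,0],[0,0,0]],[[0,0,0],[0,0,0]],[[0,0,0],[0,0,0]],[[0,0,0],[0,0,0]],[[0,0,0],[0,0,0]],[[0,0,0],[0,0,0]],[[0,0,0],[0,0,0]]]' 50
```

```text
clock: 12.05
tool_pos: [0.4973, -0.259, -0.0009]
ee_rot: [0.993, 0.117, 0.0, 0.0]
force: [-0.7, -0.0, 0.2]
opening: 0.995
clock: 12.75
tool_pos: [0.4975, -0.2593, 0.0002]
ee_rot: [0.993, 0.117, 0.001, 0.001]
force: [-4.1, 2.6, 12.4]
opening: 0.716
```

```bash
python3 -m jog '[[[0,0,5],[0,0,0]],[[0,0,10],[0,0,0]],[[0,0,25],[0,0,0]],[[0,0,35],[0,0,0]],[[0,0,35],[0,0,0]],[[0,0,35],[0,0,0]],[[0,0,10],[0,0,0]],[[0,0,0],[0,0,0]],[[0,0,0],[0,0,0]]]'
python3 look.py w5 wrist tray:.16
python3 - <<'E'
from h import *
im=get_image('side');save('side5',im)
a=cv2.imread('pics/w5.png'); b=cv2.imread('pics/side5.png')[60:200,270:430]
cv2.imwrite('pics/v8.png',np.hstack([a[100:400,120:520],cv2.resize(b,(343,300),interpolation=cv2.INTER_CUBIC)]))
E
```

```text
clock: 13.65
tool_pos: [0.4963, -0.2587, 0.1522]
ee_rot: [0.993, 0.117, -0.001, -0.0]
force: [0.1, -0.0, -1.5]
opening: 0.717
13.65 [ 0.4963 -0.2587  0.1522] F [ 0.1 -0.  -1.5] open 0.717
tray 0.77 [536.2 181.2  79.2  65. ] [ 0.565  -0.3422  0.16  ]
tray 0.75 [451.1 137.3  72.9  74.8] [ 0.5743 -0.2981  0.16  ]
tray 0.7 [317.9 270.2 123.7 127.3] [ 0.4981 -0.2579  0.16  ]
tray 0.68 [415.5 254.1  65.4  58.2] [ 0.5178 -0.3018  0.16  ]
```

View pics/v8.png

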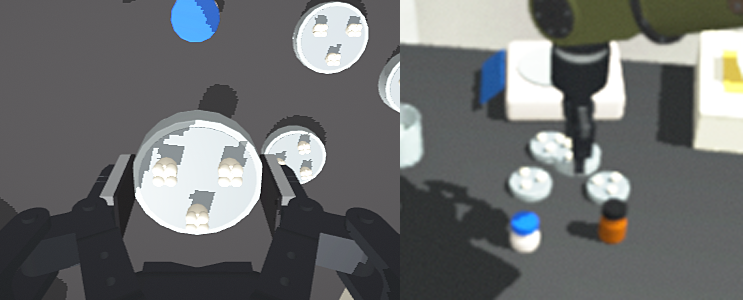

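Run:
```python
from h import *
from scipy.optimize import minimize
s=bot.observe(); c=cam('wrist',s); im=cv2.imread('pics/w5.png')[:,:,::-1].copy(); tp=np.array(s['tool_pos']); A=R.from_quat(s['ee_rot']).as_matrix()
z0=tp[2]
# level fit by upper rim + wall, IoU with tilts
m=(im.min(2)>105).astype(np.uint8); m[:205]=0; m[338:]=0; m[:,:250]=0; m[:,382:]=0
m=cv2.morphologyEx(m,cv2.MORPH_OPEN,np.ones((3,3))); h=cv2.convexHull(np.argwhere(m)[:,::-1].astype(np.float32)); M=np.zeros(m.shape,np.uint8); cv2.fillConvexPoly(M,h.astype(int),1)
th=np.linspace(0,2*np.pi,90,endpoint=False)
def H(p,zs=(0,.014)):
    Q=R.from_rotvec(A[:,1]*p[3]+A[:,0]*p[4]).as_matrix()
    return cv2.convexHull(np.array([proj(c,Q@[.032*np.cos(t),.032*np.sin(t),z]+p[:3]) for z in zs for t in th],np.float32))
mb=box(h)
from scipy.spatial.distance import cdist
D=np.linspace(0,2*np.pi,72,endpoint=False); u=np.c_[np.cos(D),np.sin(D)]
sm=(h[:,0]@u.T).max(0)
f=lambda p:(H(np.r_[p[:2],z0,0,0])[:,0]@u.T).max(0)-sm
r=least_squares(f,tp[:2],diff_step=1e-3,x_scale=.01,loss='soft_l1'); print('level fit',r.x,'offset mm',(r.x-tp[:2])*1e3,'rms',np.sqrt(np.mean(f(r.x)**2)),'max',abs(f(r.x)).max())
g=lambda p:(H(np.r_[p[:2],z0+p[2],p[3],0])[:,0]@u.T).max(0)-sm
r=least_squares(g,[*r.x,0,0],x_scale=[.01,.01,.01,.1],diff_step=1e-3,loss='soft_l1'); print('free',r.x,'rms',np.sqrt(np.mean(g(r.x)**2)))
p=np.r_[r.x[:2],z0+r.x[2],r.x[3],0]
v=im[190:350,235:400]; v=cv2.resize(v,None,fx=3.5,fy=3.5,interpolation=cv2.INTER_CUBIC)
for q,col in [(np.r_[r.x[:2],z0,0,0],(255,0,0)),(p,(0,0,255))]:
  for zs in [(0,.014),(.014,)]: cv2.polylines(v,[np.round((H(q,zs)-np.float32([235,190])+.5)*3.5).astype(int)],True,col,1)
save('v9',v)
```

```text
level fit [ 0.49557305 -0.25801771] offset mm [-0.75403454  0.71327586] rms 1.3780742485924358 max 3.2279307630868175
free [ 4.94279899e-01 -2.58320888e-01 -2.53868412e-03  3.42376791e-05] rms 0.5317409214485433
```

View pics/v9.png

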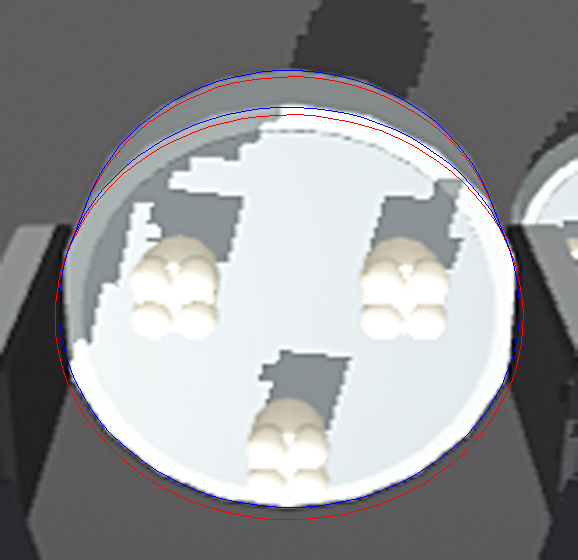

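The tray is level in the hand with no tilt, and both neighbours still stand where they were. I'll carry it over the hearth.

```bash
python3 -m jog '[[[0,16,0],[0,0,0]],[[-1,32,0],[0,0,0.07]],[[-1,38,0],[0,0,0.13]],[[-2,38,0],[0,0,0.13]],[[-2,38,0],[0,0,0.13]],[[-2,38,0],[0,0,0.13]],[[-2,38,0],[0,0,0.13]],[[-2,38,0],[0,0,0.13]],[[-2,38,0],[0,0,0.13]]]'
python3 -m jog '[[[-1,38,0],[0,0,0]],[[-1,38,0],[0,0,0]],[[-1,38,0],[0,0,0]],[[-1,38,0],[0,0,0]],[[0,28,0],[0,0,0]],[[0,14,0],[0,0,0]],[[0,0,0],[0,0,0]],[[0,0,0],[0,0,0]]]'
cat > trayfit.py <<'E'
from h import *
def tray_in_hand(name):
    s=bot.observe(); im=get_image('wrist').copy(); save(name,im); c=cam('wrist',s); tp=np.array(s['tool_pos']); A=R.from_quat(s['ee_rot']).as_matrix()
    m=(im.min(2)>105).astype(np.uint8); m[:205]=0; m[338:]=0; m[:,:250]=0; m[:,382:]=0
    return s,im,c,tp,A,m
E
python3 - <<'E'
from trayfit import *
s,im,c,tp,A,m=tray_in_hand('w6'); print(s['clock'],tp,np.arctan2(A[1,1],A[0,1]))
b=get_image('side'); save('side6',b); t=get_image('top'); save('top6',t)
for n in ['side','top','wrist']:
    cc=cam(n,s); print(n,'expected tray', proj(cc,[*tp[:2],tp[2]+.007]).round(), [(round(d['conf'],2),np.round(d['extent'],1),onplane(cc,d['extent'][:2],tp[2]+.007).round(4)) for d in nets.find_in(n,'tray') if d['conf']>.3][:5])
a=im[170:370,220:420]
cr=lambda I,u,w:cv2.resize(I[int(u[1]-w):int(u[1]+w),int(u[0]-w):int(u[0]+w)],(380,380),interpolation=cv2.INTER_CUBIC)
save('v10',np.hstack([cr(im,(318,270),100),cr(b,proj(cam('side'),[*tp[:2],tp[2]]),40)]))
E
```

```text
clock: 14.7
tool_pos: [0.4819, 0.0572, 0.1528]
ee_rot: [0.82, 0.573, -0.0, -0.0]
force: [0.6, -0.1, -1.7]
opening: 0.721
clock: 15.5
tool_pos: [0.4785, 0.2485, 0.1529]
ee_rot: [0.821, 0.57, -0.0, 0.0]
force: [0.2, -0.3, -1.1]
opening: 0.718
15.5 [0.47851648 0.24848447 0.15290853] -0.3568284623121139
side expected tray [333. 292.] [(0.9, array([332.8, 291. ,  28.6,  29.7]), array([0.4797, 0.2472, 0.1599])), (0.74, array([337.7, 131.3,  16.4,  15.4]), array([ 0.5345, -0.2593,  0.1599])), (0.63, array([330.8, 145.4,  18.9,  13.9]), array([ 0.5459, -0.1953,  0.1599])), (0.5, array([366.9, 146.8,  21.3,  16.5]), array([ 0.4451, -0.2039,  0.1599]))]
top expected tray [157. 224.] [(0.94, array([163.8, 225.4,  28.3,  31.5]), array([0.4747, 0.2345, 0.1599])), (0.74, array([424.6, 196.5,  28.6,  27.6]), array([ 0.5445, -0.3205,  0.1599])), (0.69, array([430.4, 245.5,  24.8,  26.2]), array([ 0.4396, -0.3292,  0.1599])), (0.63, array([464. , 205.8,  25.3,  19.5]), array([ 0.5254, -0.4047,  0.1599])), (0.49, array([284.5, 171.4,  15.4,  20.2]), array([ 0.5954, -0.0174,  0.1599]))]
wrist expected tray [317. 274.] [(0.9, array([319.6, 272.1, 125.9, 127.7]), array([0.4799, 0.249 , 0.1599]))]
```

View pics/v10.png

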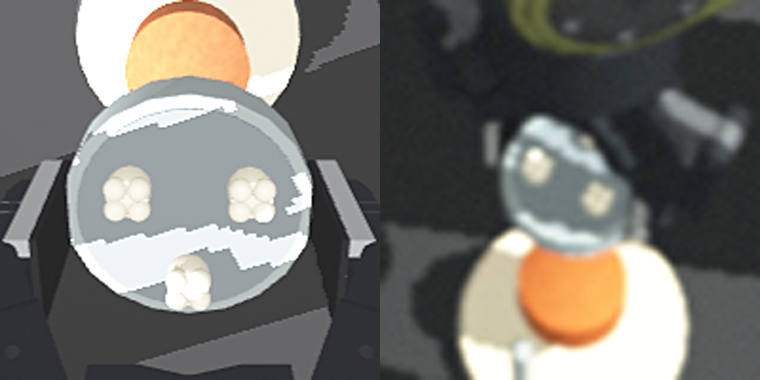

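The tray is level above the plinth, which shows past the tray's far edge. Now I'll compare the expected boxes in this same image.

Run:
```python
from h import *
s=bot.observe(); c=cam('wrist',s); tp=np.array(s['tool_pos']); im=cv2.imread('pics/w6.png')[:,:,::-1].astype(int)
for d in [(0,0),(-.001,0)]:
    A=R.from_quat(s['ee_rot']).as_matrix()
    x=tp[:2]+A[:2,0]*d[0]
    print('tray model',d,box(hull(c,x,[(tp[2],.032),(tp[2]+.014,.032)]))[1])
print('obs tray ~ [253.3 210.5 382.2 334.3]')
m=(im[...,0]-im[...,2]>45).astype(np.uint8); m[212:]=0; m[:,:270]=0;m[:,365:]=0
ys,xs=np.nonzero(m); print('plinth obs cols',xs.min(),xs.max(),'rows',ys.min(),ys.max(), 'at row 205', xs[ys==205].min(),xs[ys==205].max())
for x in [(.478,.2495),(.4776,.2504)]: print('plinth model',x,box(hull(c,x,[(.046,.026),(.068,.026),(.0744,.001)]))[1])
# crown-free check: side view
c2=cam('side'); sd=cv2.imread('pics/side6.png')[:,:,::-1].astype(int); m=(sd[...,0]-sd[...,2]>60).astype(np.uint8); m[:270]=0; ys,xs=np.nonzero(m[:350,280:400]); print('side plinth cols',xs.min()+280,xs.max()+280,'row max',ys.max(), 'model',box(hull(c2,(.478,.2495),[(.046,.026),(.068,.026)]))[1],'tray model',box(hull(c2,tp[:2],[(tp[2],.032),(tp[2]+.014,.032)]))[1])
```

```text
tray model (0, 0) [250.31868 208.77429 384.46536 335.84274]
tray model (-0.001, 0) [250.46153 210.69899 384.3193  337.42685]
obs tray ~ [253.3 210.5 382.2 334.3]
plinth obs cols 284 349 rows 170 211 at row 205 284 349
plinth model (0.478, 0.2495) [282.35455 170.91766 348.80515 239.84465]
plinth model (0.4776, 0.2504) [281.4387  170.07983 347.9515  239.05379]
side plinth cols 321 344 row max 326 model [321.23233 300.42368 344.5534  326.56628] tray model [317.41092 275.86057 348.90054 307.69748]
```

Tray-to-TCP offset is under 0.3 mm. The plinth is about 1 mm further in +y, so I'll correct that and lower.

```bash
python3 -m jog '[[[0,1,0],[0,0,0]],[[0,0,-15],[0,0,0]],[[0,0,-25],[0,0,0]],[[0,0,-20],[0,0,0]],[[0,0,-10],[0,0,0]],[[0,0,-4],[0,0,0]],[[0,0,0],[0,0,0]],[[0,0,0],[0,0,0]]]'
python3 -m jog '[[[0,0,-1],[0,0,0]],[[0,0,-1],[0,0,0]],[[0,0,0],[0,0,0]],[[0,0,0],[0,0,0]]]'
```

```text
clock: 16.6
tool_pos: [0.4793, 0.2502, 0.0802]
ee_rot: [0.821, 0.57, 0.001, 0.0]
force: [0.1, 0.1, -0.9]
opening: 0.714
clock: 17.0
tool_pos: [0.4789, 0.25, 0.0774]
ee_rot: [0.821, 0.57, 0.0, 0.0]
force: [0.3, 0.2, -1.5]
opening: 0.717
```

```bash
python3 -m jog '[[[0,0,-1],[0,0,0]],[[0,0,0],[0,0,0]],[[0,0,0],[0,0,0]]]'
python3 -m jog '[[[0,0,-0.5],[0,0,0]],[[0,0,0],[0,0,0]],[[0,0,0],[0,0,0]]]'
python3 -m jog '[[[0,0,-0.5],[0,0,0]],[[0,0,0],[0,0,0]],[[0,0,0],[0,0,0]]]'
```

```text
clock: 17.3
tool_pos: [0.4788, 0.25, 0.0762]
ee_rot: [0.821, 0.57, -0.0, -0.0]
force: [-0.3, 0.3, -0.8]
opening: 0.715
clock: 17.6
tool_pos: [0.4788, 0.25, 0.0758]
ee_rot: [0.821, 0.57, -0.0, -0.0]
force: [-0.3, 0.5, -0.6]
opening: 0.716
clock: 17.9
tool_pos: [0.4788, 0.25, 0.0753]
ee_rot: [0.821, 0.57, -0.0, 0.0]
force: [-0.7, 1.6, -1.0]
opening: 0.717
```

```bash
python3 -m jog '[[[0,0,-0.5],[0,0,0]],[[0,0,0],[0,0,0]],[[0,0,0],[0,0,0]]]'
python3 -m jog '[[[0,0,-0.5],[0,0,0]],[[0,0,0],[0,0,0]],[[0,0,0],[0,0,0]]]'
```

```text
clock: 18.2
tool_pos: [0.4788, 0.25, 0.0748]
ee_rot: [0.821, 0.57, -0.0, 0.0]
force: [-0.7, -0.1, -1.1]
opening: 0.715
clock: 18.5
tool_pos: [0.4789, 0.25, 0.0745]
ee_rot: [0.821, 0.57, 0.0, 0.0]
force: [-2.3, -0.5, 3.7]
opening: 0.718
```

Contact is light, about 5 N at the expected height. I'll release in small steps.

```bash
python3 -m jog '[[[0,0,0],[0,0,0]],[[0,0,0],[0,0,0]],[[0,0,0],[0,0,0]]]' 61
python3 -m jog '[[[0,0,0],[0,0,0]],[[0,0,0],[0,0,0]],[[0,0,0],[0,0,0]]]' 63
python3 -m jog '[[[0,0,0],[0,0,0]],[[0,0,0],[0,0,0]],[[0,0,0],[0,0,0]]]' 66
python3 -m jog '[[[0,0,0],[0,0,0]],[[0,0,0],[0,0,0]],[[0,0,0],[0,0,0]],[[0,0,0],[0,0,0]]]' 85
python3 - <<'E'
from h import *
s=bot.observe(); im=get_image('wrist'); save('w7',im); b=get_image('side'); save('side7',b); t=get_image('top');save('top7',t)
cr=lambda I,u,w:cv2.resize(I[int(u[1]-w):int(u[1]+w),int(u[0]-w):int(u[0]+w)],(380,380),interpolation=cv2.INTER_CUBIC)
save('v11',np.hstack([cr(im,(318,270),100),cr(b,proj(cam('side'),[.478,.25,.08]),35)]))
c=cam('wrist',s); print(s['tool_pos'],'model',box(hull(c,[.4788,.2497],[(.0744,.032),(.0884,.032)]))[1])
E
```

```text
clock: 18.8
tool_pos: [0.4789, 0.25, 0.0745]
ee_rot: [0.821, 0.57, 0.0, 0.0]
force: [-2.9, -1.4, 5.3]
opening: 0.723
clock: 19.1
tool_pos: [0.4788, 0.2499, 0.074]
ee_rot: [0.821, 0.57, -0.0, -0.0]
force: [0.0, 0.5, -1.0]
opening: 0.74
clock: 19.4
tool_pos: [0.4788, 0.25, 0.0743]
ee_rot: [0.821, 0.57, 0.0, 0.0]
force: [0.2, 0.2, -0.0]
opening: 0.776
clock: 19.8
tool_pos: [0.4788, 0.25, 0.0743]
ee_rot: [0.821, 0.57, -0.0, -0.0]
force: [-0.6, 0.3, -0.1]
opening: 0.991
[0.47882864 0.2499694  0.07426327] model [250.43437 209.37495 384.62155 336.4543 ]
```

View pics/v11.png

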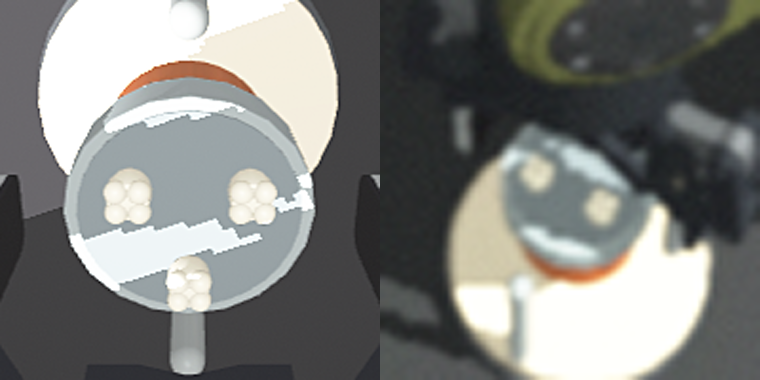

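The tray is released and sits on the dome with no visible lean. It is nearly unchanged from the in-hand view: crowns at (127,198) and (253,198) against (127,195) and (251,195) in the crops. My viewed pictures are used up, so I'll quantify the lean numerically from crown positions.

```bash
cat > crowns.py <<'E'
from h import *
def crowns(f,ctr,rad,amin=60):
    im=cv2.imread('pics/%s.png'%f)[:,:,::-1].astype(int); m=(im[...,0]-im[...,2]>12).astype(np.uint8)
    k=np.zeros_like(m); cv2.circle(k,ctr,rad,1,-1); m=cv2.morphologyEx(m&k,cv2.MORPH_CLOSE,np.ones((3,3)))
    n,l,st,ce=cv2.connectedComponentsWithStats(m); return [(st[i].tolist(),ce[i].round(1).tolist()) for i in range(1,n) if st[i,4]>amin]
if __name__=='__main__':
    for f in ['w5','w6','w7']: print(f,*crowns(f,(318,275),54),sep='\n ')
E
python3 crowns.py; python3 -m jog '[[[0,0,5],[0,0,0]],[[0,0,10],[0,0,0]],[[0,0,20],[0,0,0]],[[0,0,30],[0,0,0]],[[0,0,30],[0,0,0]],[[0,0,25],[0,0,0]],[[0,0,0],[0,0,0]],[[0,0,0],[0,0,0]],[[0,0,0],[0,0,0]]]'
python3 look.py w8 wrist tray:.0884 plinth:.06; python3 look.py top8 top tray:.082; python3 look.py side8 side tray:.082 liquid_bottle:.03 powder_jar:.025 glaze_jar:.026
```

```text
w5
 ([273, 257, 24, 18, 217], [285.9, 264.0])
 ([338, 258, 25, 24, 275], [349.5, 267.3])
 ([273, 276, 24, 6, 76], [285.6, 277.8])
 ([306, 304, 23, 16, 246], [317.1, 311.4])
 ([306, 323, 23, 6, 64], [318.3, 325.2])
w6
 ([272, 257, 26, 30, 534], [284.9, 271.6])
 ([338, 258, 25, 29, 496], [349.3, 271.4])
 ([308, 304, 21, 25, 218], [319.2, 312.2])
w7
 ([273, 259, 25, 29, 537], [285.2, 273.1])
 ([338, 259, 26, 29, 531], [349.8, 273.0])
 ([306, 304, 23, 26, 412], [318.0, 317.1])
clock: 20.85
tool_pos: [0.4785, 0.2498, 0.1937]
ee_rot: [0.821, 0.57, -0.001, -0.0]
force: [0.0, 0.7, 0.1]
opening: 0.996
20.85 [0.4785 0.2498 0.1937] F [0.  0.7 0.1] open 0.996
tray 0.57 [319.9 198.6  74.3  78.1] [0.4816 0.2522 0.0884]
plinth 0.72 [320.6 193.3  99.1 133.6] [0.4811 0.2482 0.06  ]
21.0 [0.4786 0.2499 0.1935] F [-0.5 -0.6 -0. ] open 0.993
tray 0.89 [170.8 228.   29.8  28. ] [0.4761 0.2467 0.082 ]
tray 0.75 [463.  205.6  23.3  22.7] [ 0.5377 -0.433   0.082 ]
tray 0.62 [424.8 198.6  23.1  24.9] [ 0.5531 -0.3435  0.082 ]
21.1 [0.4787 0.2499 0.1938] F [-0.8 -0.2 -0.7] open 0.995
tray 0.94 [332.8 305.8  26.3  27.5] [0.4792 0.2431 0.082 ]
tray 0.67 [339.9 129.2  17.3  12.2] [ 0.5391 -0.3656  0.082 ]
tray 0.59 [362.9 143.8   8.2   6.7] [ 0.4591 -0.3048  0.082 ]
tray 0.5 [331.1 146.2  19.1  18.3] [ 0.556  -0.2795  0.082 ]
glaze_jar 0.62 [290.9 225.3  15.5  19.6] [ 6.294e-01 -6.000e-04  2.600e-02]
```

The crown shift suggests a lean of perhaps 1–2°. A low, nearly horizontal wrist view, with the upright posts as reference, will measure it properly. I'll move the camera to the robot side of the hearth.

```bash
python3 -m jog '[[[0,0,10],[0,0,0.15]],[[0,0,0],[0,0,0.15]],[[-10,-2,0],[0,0,0.15]],[[-10,-2,0],[0,0,0.15]],[[-10,-2,0],[0,0,0.15]],[[-10,-2,0],[0,0,0.15]],[[-10,-2,0],[0,0,0.15]],[[-10,-2,0],[0,0,0.15]],[[-10,-2,0],[0,0,0.15]],[[-10,-2,0],[0,0,0.15]]]'
python3 -m jog '[[[-10,0,0],[0,0,0.15]],[[-4,0,0],[0,0,0.15]],[[0,0,0],[0,0,0.15]],[[0,0,0],[0,0,0.15]],[[0,0,0],[0,0,0]],[[0,0,0],[0,0,0]]]'
python3 -m jog '[[[0,0,-15],[0.023,-0.133,0]],[[0,0,-15],[0.023,-0.133,0]],[[0,0,-20],[0.023,-0.133,0]],[[0,0,-20],[0.023,-0.133,0]],[[0,0,-20],[0.023,-0.133,0]],[[0,0,-20],[0.023,-0.133,0]],[[0,0,0],[0,0,0]],[[0,0,0],[0,0,0]]]'
python3 look.py w9 wrist tray:.082 plinth:.06
python3 - <<'E'
from h import *
s=bot.observe(); c=cam('wrist',s); print('cam',-c[1].T@c[2],'fwd',c[1][2],'roll (world z in image)',c[1]@[0,0,1])
print('tray level model box',box(hull(c,[.4788,.2497],[(.0744,.032),(.0884,.032)]))[1])
E
```

```text
clock: 22.35
tool_pos: [0.3984, 0.2339, 0.2043]
ee_rot: [0.209, 0.978, 0.0, 0.0]
force: [0.3, 0.8, -0.1]
opening: 0.998
clock: 22.95
tool_pos: [0.3849, 0.234, 0.2043]
ee_rot: [-0.084, 0.996, 0.0, 0.0]
force: [0.4, 0.3, -0.5]
opening: 0.996
clock: 23.75
tool_pos: [0.3908, 0.2262, 0.1268]
ee_rot: [-0.072, 0.943, 0.015, 0.323]
force: [-1.0, -0.3, 0.8]
opening: 0.994
23.75 [0.3908 0.2262 0.1268] F [-1.  -0.3  0.8] open 0.994
tray 0.67 [330.4 254.7  71.9  54.3] [0.4752 0.25   0.082 ]
tray 0.35 [331.  209.4 119.6 136.2] [0.4056 0.2376 0.082 ]
tray 0.32 [333.  220.4  63.3  31.1] [0.4192 0.2415 0.082 ]
plinth 0.66 [333.5 219.8  61.2  32.3] [0.455 0.249 0.06 ]
cam [0.24052718 0.20596058 0.18878205] fwd [ 0.82575637  0.11229024 -0.55273621] roll (world z in image) [-0.01832425  0.83315479 -0.55273621]
tray level model box [290.83157 229.59467 368.07318 276.39526]
```

```bash
cat > tilt.py <<'E'
from h import *
from scipy.optimize import minimize
def fit(f,s,p0,sigma=1.0):
    c=cam('wrist',s); im=cv2.imread(f'pics/{f}.png'); g=cv2.GaussianBlur(im,(0,0),.7)
    E=np.zeros(im.shape[:2],np.uint8)
    for k in range(3): E|=cv2.Canny(g[...,k],25,60)
    D=cv2.distanceTransform(255-E,cv2.DIST_L2,5)
    o=-c[1].T@c[2]; th=np.linspace(0,2*np.pi,180,endpoint=False); ring=np.c_[np.cos(th),np.sin(th),0*th]
    def cost(p,r=.032):
        Q=R.from_rotvec([p[3],p[4],0]).as_matrix(); pos=np.array(p[:3]); P=[]
        P.append((ring*r+[0,0,.014])@Q.T+pos)
        near=((o-pos)@Q)[:2]; b=ring[(ring[:,:2]@near/np.linalg.norm(near))>.1]*r; P.append(b@Q.T+pos)
        P=np.vstack(P); q=(c[1]@P.T).T+c[2]; q=(q@c[0].T); q=q[:,:2]/q[:,2:]
        d=cv2.remap(D,q[:,0].astype(np.float32).reshape(-1,1),q[:,1].astype(np.float32).reshape(-1,1),cv2.INTER_LINEAR,borderValue=9).ravel()
        return np.mean(np.minimum(d,3.)**2)
    best=None
    rng=np.random.default_rng(0)
    for i in range(14):
        x=np.r_[p0,0,0]+rng.normal(size=5)*[.0015,.0015,.001,.02,.02]*(i>0)
        S=np.vstack([x,x+np.diag([.002,.002,.002,.03,.03])])
        r=minimize(cost,x,method='Nelder-Mead',options=dict(initial_simplex=S,maxiter=600,xatol=1e-5,fatol=1e-4))
        if best is None or r.fun<best.fun: best=r
    print(f,'pos',best.x[:3].round(4),'tilt deg',np.degrees(best.x[3:]).round(2),'cost',round(best.fun,3),'level cost',round(cost(np.r_[best.x[:3],0,0]),3),flush=True); return best.x
E
python3 - <<'E'
from tilt import *
s=bot.observe(); fit('w9',s,[.4788,.2497,.0744])
q=[.8212,.5700,0,0]; mk=lambda t:dict(tool_pos=t,ee_rot=q)
fit('w6',mk([.4785,.2485,.1529]),[.4785,.2485,.1527])
fit('w5',dict(tool_pos=[.4963,-.2587,.1522],ee_rot=[.9931,.117,0,0]),[.4963,-.2587,.152])
fit('w7',mk([.4788,.25,.0743]),[.4788,.2497,.0744])
fit('w8',mk([.4786,.2498,.1936]),[.4788,.2497,.0744])
E
```

```text
w9 pos [0.4787 0.2499 0.0743] tilt deg [0.67 1.77] cost 0.403 level cost 0.668
w6 pos [0.4785 0.2457 0.1495] tilt deg [-0.93 -0.03] cost 0.332 level cost 0.419
w5 pos [ 0.4941 -0.2602  0.1489] tilt deg [-0.01  0.56] cost 0.328 level cost 0.37
w7 pos [0.4788 0.2474 0.0715] tilt deg [ 0.48 -0.11] cost 0.198 level cost 0.231
w8 pos [0.4808 0.2443 0.0606] tilt deg [ 6.24 -4.4 ] cost 0.567 level cost 0.75
```

The low view puts the tray at (0.4787, 0.2499, 0.0743), centred on the plinth to within measurement error. The lean is about 1–2°, so regrasping would risk more than it gains. I'll do a last check of the bystanders and of steadiness, then hand in.

```bash
python3 look.py top9 top tray:.082 liquid_bottle:.03 powder_jar:.025 glaze_jar:.026; python3 look.py side9 side tray:.082 liquid_bottle:.03 powder_jar:.025 glaze_jar:.026
python3 look.py w10 wrist tray:.08
python3 - <<'E'
from tilt import *
a=cv2.imread('pics/w9.png').astype(int);b=cv2.imread('pics/w10.png').astype(int); print('w9/w10 diff in tray roi',abs(a-b)[225:290,285:375].mean())
fit('w10',bot.observe(),[.4788,.2497,.0744]); print(order.hand_in())
E
```

```text
23.9 [0.3912 0.2262 0.1271] F [-1.  -0.4 -1.2] open 0.996
tray 0.85 [428.9 246.5  26.1  27.6] [ 0.4412 -0.3491  0.082 ]
tray 0.82 [170.1 227.1  30.8  30.3] [0.4781 0.2484 0.082 ]
tray 0.77 [424.9 199.1  23.3  26.6] [ 0.5519 -0.3437  0.082 ]
tray 0.69 [464.2 204.9  22.2  22.1] [ 0.5394 -0.4359  0.082 ]
liquid_bottle 0.59 [391.1 249.6  20.6  16.5] [ 0.435  -0.2722  0.03  ]
powder_jar 0.48 [377.4 200.1  15.   16.4] [ 0.5573 -0.2414  0.025 ]
glaze_jar 0.78 [285.7 169.9  14.4  18.1] [ 0.6309 -0.0111  0.026 ]
24.15 [0.3909 0.226  0.1267] F [-0.6  0.  -0.8] open 0.995
tray 0.79 [366.1 145.8  19.1  19.5] [ 0.4485 -0.2969  0.082 ]
tray 0.79 [338.2 129.6  19.9  19.2] [ 0.5444 -0.3628  0.082 ]
tray 0.72 [335.1 306.7  26.8  32. ] [0.4739 0.2444 0.082 ]
tray 0.65 [330.1 145.1  20.4  15.7] [ 0.5598 -0.2842  0.082 ]
liquid_bottle 0.55 [370.9 162.7  16.3  22.6] [ 0.4276 -0.2782  0.03  ]
powder_jar 0.75 [329.2 167.9  12.6  19.5] [ 0.5561 -0.2409  0.025 ]
glaze_jar 0.51 [289.7 224.   14.8  22.6] [ 0.6336 -0.0045  0.026 ]
24.4 [0.3908 0.226  0.1266] F [0.4 0.3 0.1] open 0.996
tray 0.82 [330.5 254.7  76.3  55.6] [0.4796 0.2508 0.08  ]
w9/w10 diff in tray roi 3.458005698005698
w10 pos [0.479  0.25   0.0736] tilt deg [0.8  1.44] cost 0.412 level cost 0.601
the job is handed in; nothing more can be done
None
```

The job is done and handed in at about 24.4 s on the clock. The plinth is home in the hearth neck and released. The leftmost tray is balanced on its dome, and the arm is clear of everything.

- **Plinth:** it met the neck at the expected height (tool at 0.038 m) and was pressed there with about 22 N before release. The cameras put it at about (0.478, 0.250) m at the home height, within about 1 mm of the neck's centre.
- **Tray:** it was set down with about 5 N and released in small steps. The last close view put it at (0.479, 0.250, 0.074) m, on the plinth's axis to within about 1 mm.
- **Lean:** it is not perfectly level. The last fits gave about 1.6–1.9° in total, which means roughly 1–1.5 mm off-centre. I left it, as grasping it again seemed riskier. Between the last two views the position stayed within 1 mm and the lean within 0.4°.
- **Bystanders:** the top and side cameras found both jars and the bottle where they started, within a few mm, which is about the networks' error.

**Checks that disagreed:** the fit on the high wrist view after release came out inconsistent (about 14 mm too low, with 6° of tilt), so I discarded it. The side camera's net put the tray about 5–8 mm away, where the top camera and the close wrist view agreed with the fit. My 12 picture views were used up by then, so I never looked at the final low view and read it only by numbers.

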